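# Park the round tin in its clip dock along the vanity rail

### The job

Put the round aluminium tin away in its dock on the vanity: push it flat across the top until it lies against the white rail, then push it along the rail, keeping it on the rail and never lifting it, past the sprung steel clip and on until it has pushed the sliding pad right back and the clip has closed fully behind it. Work gently, so that nothing is rammed, leave the tin there, and do not disturb the other things on the vanity.

Things in the scene. Friction and masses are not known exactly. Their poses are not given: they have to be found in the camera images.
- tin_center (a point): Centre (half-way up, 20 mm above the top) of the round closed aluminium tin: an upright cylinder 92 mm in diameter and 40 mm high, 110 to 225 g, loose, too wide to be grasped across. It stands on the vanity top 20 to 55 mm off the rail, near the rail's -y end.
- rail: Straight white rail fixed to the vanity top: a wall 45 mm high, 12 mm thick, 530 mm long. Origin: foot of its guiding face, half-way along. y axis: level along the rail, towards the dock; x axis: out through the wall's back, so the tin's lane is on the -x side and a tin touching the wall has its centre at x = -46 mm. The white plastic dock (36 mm high) straddles the lane near the +y end.
- mouth_zone (a point): Point on the rail's foot, 24 mm along +y from its origin: the dock's mouth, where the clip's pivot stands 98 to 112 mm off the wall, also +-25 mm along y with the pad. The clip's tip is 45 mm further on. The tin passes it at about 1 to 5 N. Tin and dock bear 22 N; more is ramming. A pusher up to 60 mm wide, centred directly behind the tin, stays clear of rail and clip.
- pad_zone (a point): Point on the rail's foot, 135 mm along +y from its origin. The rest face of the dock's black sliding pad (70 mm wide, across the lane) lies within 25 mm of this point along y, differently each time and not measured: feel for it. Dry friction holds the pad: the tin moves it with about 5 to 10 N; it slides back 9 mm, comes up solid and stays. The clip is fully closed once it is back 7.5 mm.
- clip (a joint): Angle of the sprung steel clip, a 48 mm long upright blade, 5 to 29 mm above the top, on a pivot at the outer side of the dock's mouth, its tip leaning into the lane and pointing onward (+y of the rail). 0 = closed (at rest, whether or not a tin is there); grows to about 0.18 rad as the tin pushes it outward in passing, and falls back to 0 when the tin is fully home behind it.
- pump: Bystander: white plastic lever pump dispenser, 60 mm in diameter, 155 mm high, empty, behind the rail. Origin under its centre.
- mug: Bystander: black ceramic mug of pencils, 76 mm in diameter, 175 mm high with the pencils, behind the rail. Origin under its centre.
- lipstick_stand: Bystander: clear acrylic stand with four lipsticks, 70 x 100 mm, 68 mm high, behind the rail. Origin under its centre.
- curler: Bystander: steel eyelash curler lying flat, about 110 mm long and 60 mm wide, 8 mm high, on the robot's side of the lane. Origin under its middle.

How it is judged:
By the outcome, as a careful person would: the job done as asked, in the order asked, and still so for the second after the job is handed in, with the robot touching nothing.
It also fails if it takes over 69 s, if anything falls off the work surface, if the arm or the gripper's body presses on something with over 40 N, if the wrist force passes 120 N, or if a joint passes its speed limit or range.

### The arm

A 6-joint arm with a two-finger parallel gripper is mounted at the origin on the work surface. World frame = base frame: x ahead of the robot, y to its left, z up, the work surface at z = 0. Lengths are in m, angles in degrees, forces in N, time in s.
With the tool pointing down it reaches from about 0.25 to 0.725 m from the base axis. Payload 4 kg.
Tool frame: the origin (TCP) lies at the very end of the fingers, on their centre line; the grasp point (between the pads) lies arm.tcp_to_grasp behind it (arm.tcp_to_grasp is the distance from the TCP to the grasp point, in m); z points along the fingers, y is the line along which they close (so a half turn about z gives the same grasp; the last joint's range is limited). The gripper opens to 85 mm and grips with 20 to 120 N. Pads are 22 mm wide; open, the fingers measure 114 mm over their backs; the gripper's body (76 mm by 85 mm) begins 54 mm behind the grasp point. The pads swing forward as they close: fully open they stand 13 mm farther back than shut.
Start: joints at [65.203, 13.785, 0.286, 76.501, 0, 90], TCP at [0.21, 0.454, 0.231] pointing down, gripper open.
Joint ranges: [-155.79, 155.79], [-60.16, 107.12], [-62.33, 73.08], [-114, 123.19], [-81.49, 82.49], [-180, 180]. Speed limits (degrees/s): [159.86, 159.86, 180, 180, 180, 180].

### API

Orientations are given as a 3x3 rotation matrix whose columns are the frame's x, y, z axes.
In Python, from bench import arm, optics gives the robot as it stands.
- The arm moves only by the shell command python3 -m handwheel 'ROWS' [FORCE]. ROWS is JSON, a list of rows, each a list of 5 numbers: the shift along the tool's x, y, z in mm, then the turn about the tool's z in rad, then the finger opening in mm, from 0 to 85.4. In form: [[x, y, z, twist, hand], ...]. A call has 1 to 20 rows; each row is the pose to reach, as a shift and turn from the pose commanded when the call began, along the tool's axes at that moment; what a row does not reach only later rows make up. A row lasts 1/8 s, in which the tool goes at most 62.5 mm and 10.7 degrees, less where a joint would pass 70% of its speed; a pose out of reach is approached as far as the arm can. A call with a gripper value outside its range is refused whole. The fingers move at their own pace and stop on an object; FORCE is the grip in N (left out, the last holds). Time passes only in rows, so rows that repeat a pose let the fingers close. It gives the time, the measured TCP pose, the force, the opening and the grip force at its end, in the units of the state.
- arm.get_state(): the state, without advancing time (a new reading comes with each control period).
- optics.camera(name): name is "scene" or "top" or "wrist"; returns (picture, depth): 400x640x3 uint8, red, green, blue; 400x640 float32, m along the optical axis (not along the pixel's ray), 0 where there is no reading.
- optics.camera_params(name): a dict with "vfov" (degrees; the focal length in pixels is half the picture's height over the tangent of half this angle, whatever the lens; pixels are square), "cx", "cy" (the principal point, pixels), "world_from_camera" (4x4, takes a point from camera to world coordinates). Camera axes: x right, y up, looking along -z (the intrinsics and any distortion apply to the point x, -y, -z); pixel columns grow to the right and rows downward; lengths in m; the calibration is good to about 2 mm. A picture is of the moment at which its call begins: read the wrist's pose just before it. camera_params takes no time and is no camera call; for the wrist camera it gives the pose at the moment of the call.
- arm.hand_in(): hands the job in; it is judged then, once.
Trained networks look in the newest picture that a camera, given by its name, has taken for a name from the list of things; names that differ only in an ending like _2 or _b are one class to them, and where a whole thing is asked for, a point or a joint stands for the part that bears it (a point fixed in the world has none). Each returns a list of dicts, best first, with "confidence" (0 to 1); they miss things now and then, are a little off and sometimes report something else, mostly with a low value. They report only what shows in the picture. A call takes as long as a camera call.
- optics.recognise(label, camera): "extent" ([left, top, right, bottom] in pixels, round what is visible of it).
- optics.regions_of(label, camera): "pixels" (400x640 bool, what is visible of it) and "extent" ([left, top, right, bottom] in pixels, round what is visible of it).
- optics.place_of(label, camera): "xy" ([column, row] in pixels: a listed point, or the origin of a listed thing).
The state is a dict: "clock": time; "joints": joint angles; "qd": joint speeds; "joint_efforts": joint torques, N m; "tool_pos": TCP position; "tool_rot": TCP orientation; "wrist_force": force on the tool from outside, world axes, zero at the start; "moment": the same for the moment, N m; "grip_width": opening from 0.0 (shut) to 1.0 (fully open); "gripper_force": force on a finger pad.
Only numpy, scipy, OpenCV 4.12 (cv2) and the standard library are available. Lean on these libraries where they do the work, as an engineer would, in place of code of your own. Each camera call takes 0.05 s, during which the arm holds its last target. There are 200 camera calls.

## Working session

There is one attempt and no reset: what is moved stays moved. The work goes in short steps, Python scripts to look and compute and a shell command to move; the robot and the scene stay as the last step left them, time stands still between calls to the robot, and variables do not carry over. Pictures are saved under pics/ and viewed, at most 10 in all, crops included, and the job is handed in when it is done.

```bash
mkdir -p pics; ls
cat > h.py <<'E'
import numpy as np, cv2
from bench import arm, optics
def shot(n):
    P=optics.camera_params(n); im,d=optics.camera(n); return P,im,d
def ray(P,u,v):
    f=200/np.tan(np.radians(P["vfov"]/2)); T=np.array(P["world_from_camera"])
    d=np.array([(u-P["cx"])/f,-(v-P["cy"])/f,-1.0]); return T[:3,3],T[:3,:3]@d
def atz(P,u,v,z):
    o,d=ray(P,u,v); return o+d*(z-o[2])/d[2]
def atd(P,u,v,dep):
    o,d=ray(P,u,v); return o+d*dep
E
python3 - <<'E'
from h import *
print({k:v for k,v in optics.camera_params("top").items()})
print(arm.get_state()["tool_rot"],arm.tcp_to_grasp)
P,im,d=shot("top"); cv2.imwrite("pics/top.png",im[:,:,::-1])
for l in ["tin_center","rail","mouth_zone","pad_zone","pump","mug","lipstick_stand","curler","clip"]:
    for r in optics.place_of(l,"top")[:2]:
        u,v=r["xy"]; z=.02 if l=="tin_center" else 0
        dd=d[int(v),int(u)]
        print(l,round(r["confidence"],2),np.round(r["xy"]),atz(P,u,v,z).round(3),atd(P,u,v,dd).round(3))
E
```

```text
pics
{'vfov': 44.093332775454456, 'cx': 326.2915545333844, 'cy': 192.9411419417978, 'world_from_camera': array([[ 0.00191912,  0.98344691, -0.18118634,  0.42917518],
       [-0.99996051,  0.00345945,  0.00818573,  0.0257721 ],
       [ 0.00867704,  0.18116347,  0.98341472,  1.05607312],
       [ 0.        ,  0.        ,  0.        ,  1.        ]])}
[[-9.07797564e-01  4.19407565e-01 -9.36731976e-04]
 [ 4.19408610e-01  9.07795465e-01 -1.95242012e-03]
 [ 3.15012735e-05 -2.16527568e-03 -9.99997655e-01]] 0.0187
tin_center 0.85 [432. 219.] [ 0.565 -0.207  0.02 ] [ 0.563 -0.203  0.039]
rail 0.62 [352. 191.] [ 0.628 -0.039  0.   ] [ 0.628 -0.039 -0.002]
mouth_zone 0.58 [344. 192.] [ 0.626 -0.022  0.   ] [ 0.626 -0.022  0.   ]
pad_zone 0.8 [292. 198.] [0.611 0.091 0.   ] [0.61  0.091 0.009]
mug 0.91 [239. 161.] [0.694 0.209 0.   ] [0.691 0.207 0.013]
lipstick_stand 0.78 [349. 142.] [ 0.739 -0.033  0.   ] [ 0.719 -0.029  0.067]
curler 0.87 [334. 293.] [ 0.411 -0.     0.   ] [ 0.41  -0.    -0.003]Traceback (most recent call last):
  File "<stdin>", line 6, in <module>
ValueError: it knows: curler, lipstick_stand, mouth_zone, mug, pad_zone, pump, rail, tin_center
```

View pics/top.png

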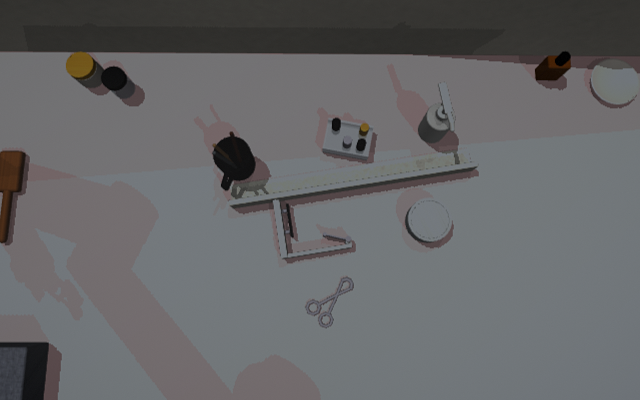

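The picture shows the rail running from (232,202) to (476,160), the tin at (429,220), the dock at (275–352, 200–258) with the clip near (322–352, 238), and the curler at (330,300), clear of the lane. Next I'll fit the rail and tin with depth.

```bash
cat > fit.py <<'E'
from h import *
P,im,d=shot("top")
f=200/np.tan(np.radians(P["vfov"]/2)); T=np.array(P["world_from_camera"])
v,u=np.mgrid[:400,:640]
C=np.stack([(u-P["cx"])/f*d,-(v-P["cy"])/f*d,-d],-1); W=C@T[:3,:3].T+T[:3,3]
print("table z",np.median(W[250:280,380:480,2]))
r=optics.regions_of("rail","top")[0]; m=r["pixels"]&(d>0)&(W[...,2]>.035)&(W[...,2]<.055)
cnt,_=cv2.findContours(m.astype(np.uint8),0,2)
X=W[m]; print("rail",r["confidence"],m.sum(),np.median(X[:,2]))
c=np.median(X,0)[:2]; D=cv2.fitLine(X[:,:2].astype(np.float32),cv2.DIST_HUBER,0,.01,.01).ravel()
yd=D[:2]*np.sign(D[1]); xd=np.array([yd[1],-yd[0]])
s=(X[:,:2]-D[2:])@yd; t=(X[:,:2]-D[2:])@xd
print("y axis",yd,"angle",np.degrees(np.arctan2(-yd[0],yd[1])),"len",np.percentile(s,[0.5,99.5]),"thick",np.percentile(t,[3,50,97]))
mid=D[2:]+yd*np.percentile(s,[.5,99.5]).mean(); O=mid+xd*(np.median(t)-.006)
print("origin",O)
r=optics.regions_of("tin_center","top")[0]; m=r["pixels"]&(d>0)&(W[...,2]>.032)&(W[...,2]<.048)
X=W[m]; (cx,cy),R=cv2.minEnclosingCircle(X[:,:2].astype(np.float32)); q=np.array([cx,cy])
e=r["extent"]
print("tin",q,R,X[:,:2].mean(0),"z",np.median(X[:,2]),"in rail",[(q-O)@xd,(q-O)@yd],"ext",e)
E
python3 fit.py
```

```text
table z 5.801496259505434e-05
rail 0.81 1576 0.04456968132275552
y axis [-0.16194174  0.9868003 ] angle 9.319619 len [-0.2629458   0.25703583] thick [-0.00535724 -0.00015632  0.00626369]
origin [ 0.63143414 -0.04127946]
tin [ 0.56345826 -0.19748071] 0.046517353504896164 [ 0.56260743 -0.19675212] z 0.03933152424113662 in rail [np.float64(-0.09237411338194404), np.float64(-0.14313131237632443)] ext [408.5, 199.8, 454.5, 243.2]
```

```bash
python3 -m handwheel '[[-50,-50,10,0.18,28],[-100,-100,20,0.36,28],[-150,-145,30,0.54,28],[-190,-185,40,0.72,28],[-230,-225,50,0.9,28],[-265,-260,60,1.08,28],[-300,-295,70,1.26,28],[-335,-330,80,1.44,28],[-370,-362,90,1.62,28],[-405,-395,100,1.8,28],[-440,-430,100,1.98,28],[-475,-460,100,2.16,28],[-500,-485,100,2.34,28],[-513,-498,100,2.5,28],[-513,-498,100,2.546,28],[-513,-498,100,2.546,28]]'
python3 - <<'E'
from h import *
P,im,d=shot("wrist"); cv2.imwrite("pics/w1.png",im[:,:,::-1])
s=arm.get_state(); print(s["tool_pos"],s["tool_rot"],s["joints"])
E
```

```text
clock: 2.6
tool_pos: [0.4665, -0.2136, 0.1312]
tool_rot: [[0.987, 0.162, -0.0], [0.162, -0.987, 0.0], [-0.0, -0.0, -1.0]]
wrist_force: [0.2, 0.2, -0.3]
grip_width: 0.327
gripper_force: 0.0
[ 0.46646156 -0.21334966  0.13123146] [[ 9.86661770e-01  1.62783666e-01 -1.71866922e-04]
 [ 1.62783684e-01 -9.86661777e-01  9.49901518e-05]
 [-1.54111678e-04 -1.21700282e-04 -9.99999981e-01]] [-2.45788602e+01  1.90262843e+01 -8.03150242e+00  6.29534321e+01
  8.53467747e-04  1.46052632e+02]
```

View pics/w1.png

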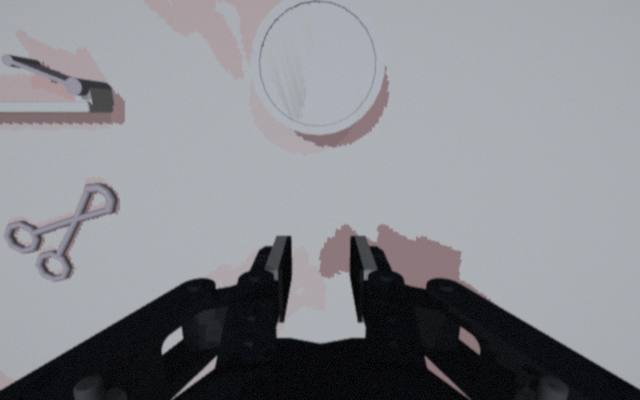

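The tin is at (318,66), in line with the fingers (centre column ~321). The linkage is wide higher up, so I'll check its height against the 45 mm rail using wrist depth.

Run:
```python
from h import *
P,im,d=shot("wrist"); s=arm.get_state()
f=200/np.tan(np.radians(P["vfov"]/2)); T=np.array(P["world_from_camera"])
v,u=np.mgrid[:400,:640]
W=np.stack([(u-P["cx"])/f*d,-(v-P["cy"])/f*d,-d],-1)@T[:3,:3].T+T[:3,3]
L=(W-s["tool_pos"])@np.array(s["tool_rot"])*1000
m=(d>0)&(L[...,2]<20)&(W[...,2]>.09)
X=L[m]
for a in range(-110,20,10):
    k=(X[:,2]>=a)&(X[:,2]<a+10)
    if k.sum()>5: print(a,k.sum(),"x",X[k,0].min().round(),X[k,0].max().round(),"y",X[k,1].min().round(),X[k,1].max().round())
```

```text
-110 112 x 19.0 21.0 y -19.0 20.0
-100 7894 x 8.0 21.0 y -64.0 65.0
-90 14570 x -2.0 18.0 y -64.0 66.0
-80 11908 x -13.0 17.0 y -60.0 61.0
-70 5713 x -14.0 17.0 y -55.0 56.0
-60 7802 x -14.0 14.0 y -50.0 51.0
-50 1921 x -10.0 13.0 y -45.0 46.0
-40 1292 x -12.0 11.0 y -27.0 28.0
-30 938 x -12.0 11.0 y -27.0 28.0
-20 758 x -12.0 11.0 y -27.0 28.0
-10 346 x -12.0 11.0 y -26.0 27.0
```

```bash
python3 -m handwheel '[[0,0,50,0,28],[0,0,90,0,28],[0,0,115,0,28],[0,0,121,0,28],[15,0,121,0,28],[30,0,121,0,28],[36,0,121,0,28],[40,0,121,0,28],[44,0,121,0,28],[48,0,121,0,28],[52,0,121,0,28],[57,0,121,0,28],[62,0,121,0,28],[67,0,121,0,28],[72,0,121,0,28],[76,0,121,0,28],[80,0,121,0,28],[83,0,121,0,28],[85,0,121,0,28],[85,0,121,0,28]]'
python3 - <<'E'
from h import *
import runpy; runpy.run_path("fit.py"); s=arm.get_state(); print(s["tool_pos"],s["wrist_force"])
E
```

```text
clock: 5.2
tool_pos: [0.5507, -0.1996, 0.0104]
tool_rot: [[0.987, 0.162, 0.001], [0.162, -0.987, -0.0], [0.001, 0.0, -1.0]]
wrist_force: [1.1, 1.1, -0.7]
grip_width: 0.323
gripper_force: 0.0
table z 0.0018014400707461187
rail 0.9 1461 0.04443975192264471
y axis [-0.16247931  0.986712  ] angle 9.350834 len [-0.24608322  0.23748389] thick [-0.00543452 -0.00010318  0.00634183]
origin [ 0.62851518 -0.02282957]
tin [ 0.60733241 -0.1918167 ] 0.04668157175183296 [ 0.61405366 -0.18347738] z 0.03923192897629746 in rail [np.float64(-0.04835820871661694), np.float64(-0.1632998676903585)] ext [405.2, 175.7, 447.9, 219.9]
[ 0.55057886 -0.19957856  0.01039254] [-0.00817991  0.77261904 -0.16782385]
```

```bash
python3 -m handwheel '[[1,0,0,0,28],[2,0,0,0,28],[2,0,0,0,28]]' | grep -E "pos|wrist"; python3 -m handwheel '[[1,0,0,0,28],[1.5,0,0,0,28],[1.5,0,0,0,28]]'| grep -E "pos|wrist"
```

```text
tool_pos: [0.5524, -0.1993, 0.0104]
wrist_force: [-0.8, -0.6, 1.2]
tool_pos: [0.554, -0.199, 0.0103]
wrist_force: [-1.3, -0.8, 0.3]
```

```bash
python3 -m handwheel '[[0.5,0,0,0,28],[1,0,0,0,28],[1,0,0,0,28]]' | grep -E "pos|wrist"; python3 -m handwheel '[[0.5,0,0,0,28],[1,0,0,0,28],[1,0,0,0,28]]'| grep -E "pos|wrist"
```

```text
tool_pos: [0.5549, -0.1988, 0.0103]
wrist_force: [-1.2, -0.1, 0.5]
tool_pos: [0.555, -0.1988, 0.0102]
wrist_force: [-4.4, -0.3, 3.2]
```

```bash
python3 -m handwheel '[[-15,0,0,0,28],[-30,0,-10,0,28],[-30,0,-50,0,28],[-30,20,-80,-0.17,28],[-30,50,-80,-0.35,28],[-20,80,-80,-0.52,28],[0,80,-80,-0.70,28],[20,80,-80,-0.87,28],[40,80,-80,-1.05,28],[50,80,-80,-1.22,28],[57,80,-80,-1.40,28],[57,80,-80,-1.571,28],[57,80,-80,-1.571,28],[57,80,-40,-1.571,28],[57,80,-10,-1.571,28],[57,80,0,-1.571,28],[57,80,0,-1.571,28]]'
python3 - <<'E'
from h import *
P,im,d=shot("scene"); cv2.imwrite("pics/s1.png",im[:,:,::-1])
P,im,d=shot("wrist"); cv2.imwrite("pics/w2.png",im[:,:,::-1])
O=np.array([.6314,-.0413]); yd=np.array([-.162,.9868]); xd=np.array([.9868,.162]); q=arm.get_state()["tool_pos"][:2]-O
print("tcp in rail",q@xd,q@yd)
for l in ["tin_center","pad_zone","mouth_zone"]:
  for r in optics.place_of(l,"wrist")[:1]:
    w=atz(P,*r["xy"],.02 if l[0]=="t" else 0)[:2]-O; print(l,r,w@xd,w@yd)
E
```

```text
clock: 8.98
tool_pos: [0.6248, -0.2684, 0.0102]
tool_rot: [[-0.161, 0.987, -0.001], [0.987, 0.161, 0.0], [0.0, -0.0, -1.0]]
wrist_force: [0.1, 0.2, 0.2]
grip_width: 0.327
gripper_force: 0.0
tcp in rail -0.04199771195252959 -0.22377355820681916
tin_center {'xy': [309.4, 71.9], 'confidence': 0.75} -0.047274487410345886 -0.1426694609584878
```

View pics/s1.png

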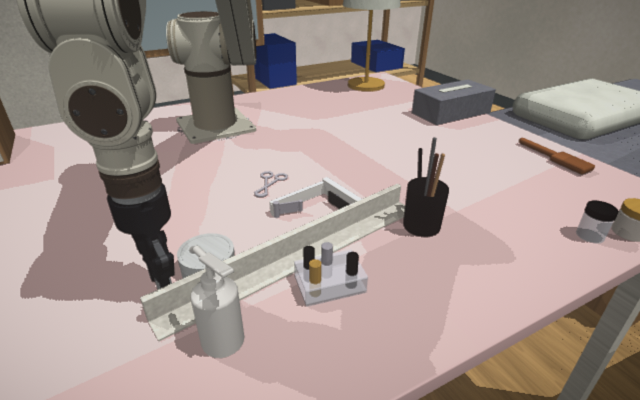

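View pics/w2.png

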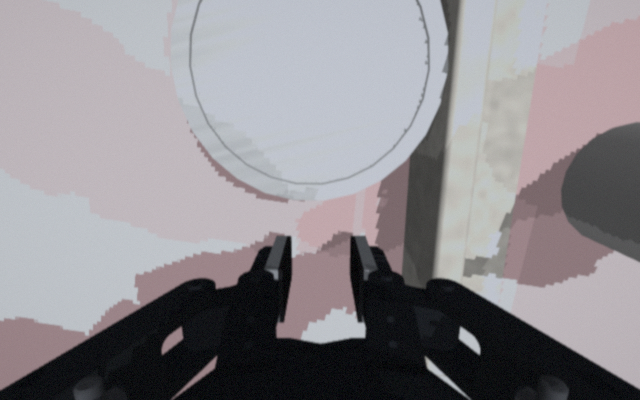

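Scene: gripper stands behind the tin, other things undisturbed. Wrist: the tin edge (447, 60) touches the rail (450). Now pushing along.

```bash
python3 -m handwheel '[[8,-1.5,0,0,28],[15,-1.5,0,0,28],[19,-1.5,0,0,28],[22,-1.5,0,0,28],[25,-1.5,0,0,28],[28,-1.5,0,0,28],[32,-1.5,0,0,28],[37,-1.5,0,0,28],[42,-1.5,0,0,28],[48,-1.5,0,0,28],[54,-1.5,0,0,28],[60,-1.5,0,0,28],[66,-1.5,0,0,28],[72,-1.5,0,0,28],[78,-1.5,0,0,28],[84,-1.5,0,0,28],[90,-1.5,0,0,28],[96,-1.5,0,0,28],[102,-1.5,0,0,28]]'
cat > w.py <<'E'
from h import *
import sys
s=arm.get_state()
P,im,d=shot("wrist")
if len(sys.argv)>1: cv2.imwrite("pics/%s.png"%sys.argv[1],im[:,:,::-1])
O=np.array([.6314,-.0413]); yd=np.array([-.162,.9868]); xd=np.array([.9868,.162]); q=s["tool_pos"][:2]-O
F=s["wrist_force"][:2]
print("tcp in rail",q@xd,q@yd,"F",F@xd,F@yd)
for r in optics.place_of("tin_center","wrist")[:1]:
    w=atz(P,*r["xy"],.02)[:2]-O; print(r,w@xd,w@yd)
E
python3 w.py w3
```

```text
clock: 11.6
tool_pos: [0.6069, -0.1676, 0.0103]
tool_rot: [[-0.162, 0.987, -0.0], [0.987, 0.162, 0.0], [0.0, -0.0, -1.0]]
wrist_force: [-0.2, -1.0, -0.4]
grip_width: 0.33
gripper_force: 0.6
tcp in rail -0.04461081616506486 -0.12065636544840057 F -0.3764453205110199 -0.9202083318818298
{'xy': [314.5, 136.6], 'confidence': 0.56} -0.04758193973368719 -0.06476587844180513
```

View pics/w3.png

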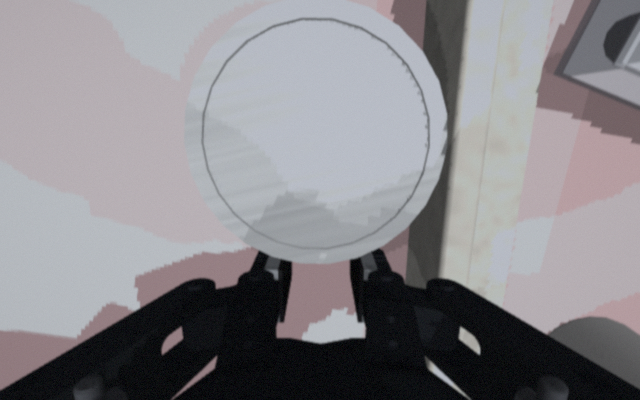

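The tin stays on the rail (edge 447 against rail 450), touching the fingers at row 258.

```bash
python3 -m handwheel '[[3,0,0,0,28],[8,0,0,0,28],[14,0,0,0,28],[20,0,0,0,28],[26,0,0,0,28],[32,0,0,0,28],[37,0,0,0,28],[42,0,0,0,28],[46,0,0,0,28],[50,0,0,0,28],[54,0,0,0,28],[58,0,0,0,28],[62,0,0,0,28],[66,0,0,0,28]]' | grep wrist
python3 w.py w4
```

```text
wrist_force: [-0.5, -1.6, 0.9]
tcp in rail -0.04462023390245681 -0.05477510466184252 F -0.7949930299536017 -1.5035123140231048
{'xy': [314.6, 138.0], 'confidence': 0.6} -0.04755006379251119 0.0004970838511243629
```

View pics/w4.png

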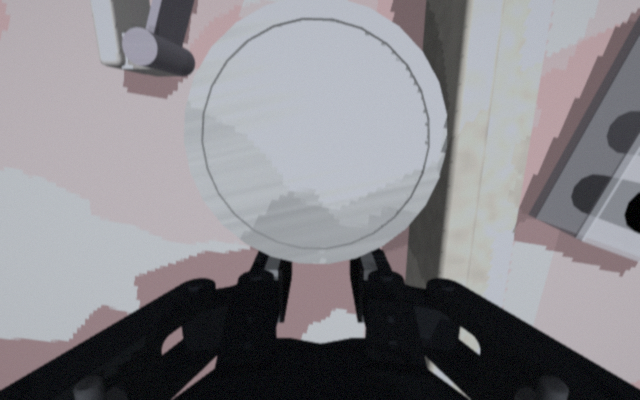

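The clip's pivot shows at (150,45), about 32 mm ahead of the tin's centre, so the tip is near y≈77 and the pad near y≈143 (tin home about y≈105).

```bash
g(){ grep -E "clock|tool_pos|wrist"; }
python3 -m handwheel '[[4,0,0,0,28],[8,0,0,0,28],[12,0,0,0,28],[16,0,0,0,28],[20,0,0,0,28],[24,0,0,0,28],[28,0,0,0,28],[32,0,0,0,28],[35,0,0,0,28],[38,0,0,0,28],[40,0,0,0,28]]' | g
python3 -m handwheel '[[2,0,0,0,28],[4,0,0,0,28],[6,0,0,0,28],[8,0,0,0,28],[10,0,0,0,28]]' | g
python3 -m handwheel '[[2,0,0,0,28],[4,0,0,0,28],[6,0,0,0,28],[8,0,0,0,28],[10,0,0,0,28]]' | g
python3 w.py
```

```text
clock: 14.92
tool_pos: [0.5898, -0.0631, 0.0103]
wrist_force: [0.1, -1.4, -0.4]
clock: 15.55
tool_pos: [0.5882, -0.0534, 0.0103]
wrist_force: [-1.1, -1.3, -1.0]
clock: 16.18
tool_pos: [0.5863, -0.0443, 0.0103]
wrist_force: [-2.7, -5.5, -0.1]
tcp in rail -0.04501856529772786 0.0043196938337380225 F -3.5498970496437496 -4.9450744047576665
{'xy': [312.6, 137.4], 'confidence': 0.79} -0.04873425730537118 0.05987409821654783
```

```bash
g(){ grep -E "tool_pos|wrist"; }
python3 -m handwheel '[[1.5,0,0,0,28],[3,0,0,0,28],[4.5,0,0,0,28],[6,0,0,0,28]]' | g
python3 -m handwheel '[[1.5,0,0,0,28],[3,0,0,0,28],[4.5,0,0,0,28],[6,0,0,0,28]]' | g
python3 w.py w5
```

```text
tool_pos: [0.5851, -0.0388, 0.0103]
wrist_force: [-2.1, -6.1, 0.4]
tool_pos: [0.5838, -0.0331, 0.0103]
wrist_force: [-2.8, -7.3, 1.2]
tcp in rail -0.045622376525182515 0.01577350071448129 F -3.9286509811284733 -6.734775631956618
{'xy': [315.0, 139.9], 'confidence': 0.76} -0.04835789079792753 0.07035762477234211
```

View pics/w5.png

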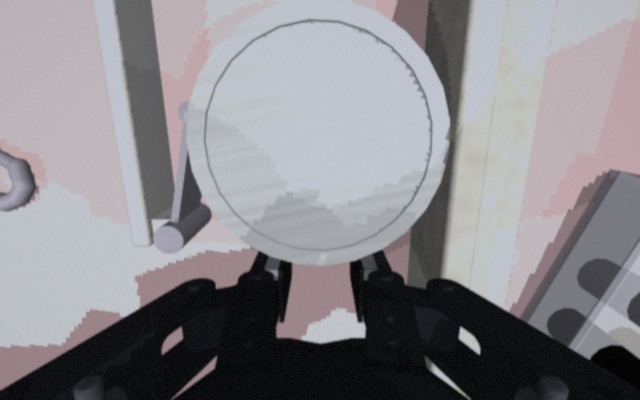

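The clip is bent outward, tip at (185,105), about 12 mm ahead of the tin's centre. The tin is still on the rail. Continuing gently.

```bash
g(){ grep -E "tool_pos|wrist"; }
python3 -m handwheel '[[1.5,0,0,0,28],[3,0,0,0,28],[4.5,0,0,0,28],[6,0,0,0,28]]' | g
python3 -m handwheel '[[1.5,0,0,0,28],[3,0,0,0,28],[4.5,0,0,0,28],[6,0,0,0,28]]' | g
python3 -m handwheel '[[1.5,0,0,0,28],[3,0,0,0,28],[4.5,0,0,0,28],[6,0,0,0,28]]' | g
python3 w.py w6
```

```text
tool_pos: [0.5826, -0.0274, 0.0102]
wrist_force: [-2.7, -8.0, 1.1]
tool_pos: [0.5815, -0.0214, 0.0102]
wrist_force: [-3.6, -7.0, 1.2]
tool_pos: [0.5804, -0.0153, 0.0102]
wrist_force: [-3.0, -6.5, 2.5]
tcp in rail -0.04607572689007977 0.03387974021708354 F -3.981611861194385 -5.9036724947264485
{'xy': [318.6, 139.7], 'confidence': 0.89} -0.04728145338443381 0.08854638751281901
```

View pics/w6.png

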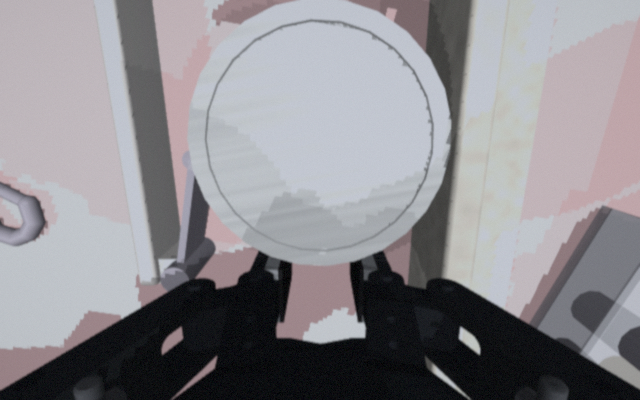

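The tin's widest point is past the clip tip at (188,157), and the tip is sliding along its rear flank. The pad should come at about y≈102.

```bash
g(){ grep -E "tool_pos|wrist"; }
python3 -m handwheel '[[1.5,-0.3,0,0,28],[3,-0.6,0,0,28],[4.5,-1,0,0,28],[6,-1,0,0,28]]' | g
for i in 1; do python3 -m handwheel '[[1,0,0,0,28],[2,0,0,0,28],[3,0,0,0,28]]' | g; done
python3 -m handwheel '[[1,0,0,0,28],[2,0,0,0,28]]' | g
python3 -m handwheel '[[1,0,0,0,28],[2,0,0,0,28]]' | g
python3 w.py
```

```text
tool_pos: [0.5792, -0.0086, 0.0102]
wrist_force: [-1.7, -4.6, 1.1]
tool_pos: [0.5787, -0.0055, 0.0102]
wrist_force: [-1.0, -4.2, 1.2]
tool_pos: [0.5785, -0.0047, 0.0102]
wrist_force: [-0.8, -8.3, 1.0]
tool_pos: [0.5783, -0.0034, 0.0103]
wrist_force: [-2.0, -9.6, 0.2]
tcp in rail -0.04621836566622287 0.04602395942102625 F -3.501262511882017 -9.160025806238457
{'xy': [319.6, 140.1], 'confidence': 0.65} -0.047026284096123826 0.10053578385794096
```

Pad felt at TCP rail y ≈ 0.0445 (force step). Its solid stop is expected near 0.053.

```bash
g(){ grep -E "tool_pos|wrist"; }
python3 -m handwheel '[[1,0,0,0,28],[2,0,0,0,28]]' | g
python3 -m handwheel '[[1,0,0,0,28],[2,0,0,0,28]]' | g
python3 -m handwheel '[[0.7,0,0,0,28],[1.4,0,0,0,28]]' | g
python3 w.py
```

```text
tool_pos: [0.578, -0.0014, 0.0103]
wrist_force: [-1.3, -9.6, 0.8]
tool_pos: [0.5777, 0.0007, 0.0103]
wrist_force: [-1.6, -9.7, 1.0]
tool_pos: [0.5774, 0.0021, 0.0103]
wrist_force: [-1.2, -9.2, 0.9]
tcp in rail -0.04622078582310189 0.05159744033677498 F -2.692400189453862 -8.9300890132042
{'xy': [318.5, 140.2], 'confidence': 0.91} -0.04749040887327844 0.10606283983926822
```

```bash
g(){ grep -E "tool_pos|wrist"; }
python3 -m handwheel '[[0.3,0,0,0,28],[0.6,0,0,0,28]]' | g
python3 -m handwheel '[[0.3,0,0,0,28],[0.6,0,0,0,28]]' | g
python3 -m handwheel '[[0.2,0,0,0,28],[0.4,0,0,0,28]]' | g
```

```text
tool_pos: [0.5773, 0.0029, 0.0103]
wrist_force: [-1.9, -8.0, 1.0]
tool_pos: [0.5772, 0.0036, 0.0103]
wrist_force: [-1.8, -7.9, 1.3]
tool_pos: [0.5771, 0.004, 0.0102]
wrist_force: [-1.8, -8.6, 1.2]
```

```bash
g(){ grep -E "tool_pos|wrist"; }
python3 -m handwheel '[[0.2,0,0,0,28],[0.4,0,0,0,28]]' | g
python3 -m handwheel '[[0.2,0,0,0,28],[0.4,0,0,0,28]]' | g
```

```text
tool_pos: [0.5771, 0.0042, 0.0103]
wrist_force: [-1.0, -8.3, 0.8]
tool_pos: [0.5771, 0.0042, 0.0103]
wrist_force: [-1.0, -10.0, 1.2]
```

```bash
g(){ grep -E "tool_pos|wrist"; }
python3 -m handwheel '[[0.4,0,0,0,28],[0.6,0,0,0,28],[0.6,0,0,0,28]]' | g
python3 -m handwheel '[[-2,0,0,0,28],[-4,0,0,0,28],[-8,0,0,0,28],[-16,0,0,0,28],[-25,0,0,0,28],[-35,0,0,0,28],[-45,0,0,0,28],[-45,0,0,0,28]]' | g
python3 -m handwheel '[[0,0,-40,0,28],[0,0,-90,0,28],[-40,-20,-120,0,28],[-80,-40,-120,0,28],[-130,-60,-120,0,28],[-130,-60,-120,0,28]]' | g
python3 - <<'E'
from h import *
import runpy
P,im,d=shot("top"); cv2.imwrite("pics/t2.png",cv2.resize(im[130:330,200:500,::-1],None,fx=2.5,fy=2.5))
r=optics.place_of("tin_center","top")[0]; O=np.array([.6314,-.0413]); w=atz(P,*r["xy"],.02)[:2]-O
print(r,w@[.9868,.162],w@[-.162,.9868])
E
```

```text
tool_pos: [0.577, 0.0043, 0.0103]
wrist_force: [-1.4, -10.5, 1.3]
tool_pos: [0.5847, -0.0385, 0.0103]
wrist_force: [-0.4, 0.1, 0.5]
tool_pos: [0.5455, -0.1787, 0.1305]
wrist_force: [0.6, 0.5, 0.9]
{'xy': [309.6, 217.3], 'confidence': 0.61} -0.04779871480522761 0.10272677683961322
```

View pics/t2.png

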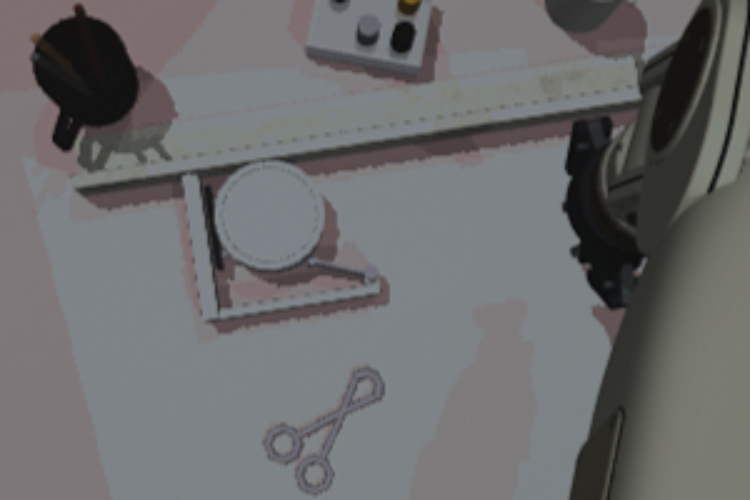

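The tin lies against the pad (212,225) with the clip from pivot (372,272) to tip (311,262) behind it. I'll compare pad gap and clip side by side with the first picture to be sure.

Run:
```python
from h import *
a=cv2.imread("pics/top.png"); b=optics.camera("top")[0][:,:,::-1]
k=lambda i:cv2.convertScaleAbs(cv2.resize(i[190:265,265:365],(800,600)[:2] if 0 else (390,292),interpolation=cv2.INTER_CUBIC),alpha=1.6)
cv2.imwrite("pics/cmp.png",np.vstack([k(a),k(b)]))
```

```text
(no output)
```

View pics/cmp.png

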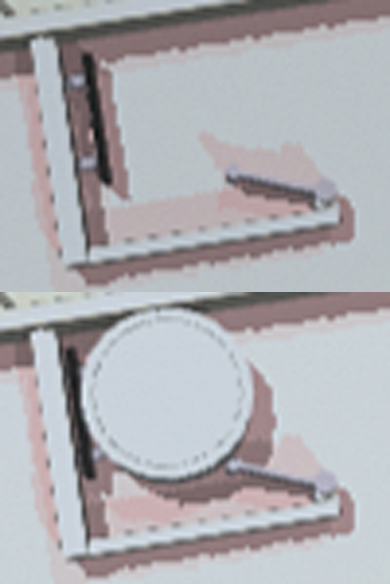

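The clip tip (232,174) is in the same place as at rest, and the pad has moved back about 9 mm, so the tin is home.

```bash
python3 -c "
from bench import arm; print(arm.get_state()['clock']); print(arm.hand_in())"
```

```text
24.825
the job is handed in; nothing more can be done
None
```

The tin is docked against the rail with the pad pushed fully back and the clip closed behind it. Wrist force read at most about 10.7 N, nothing else on the vanity looked disturbed, and I handed the job in at about 25 s.

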